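Lock a filter canister into a fume extractor's bayonet port

ROBOT

A 6-joint arm with a two-finger parallel gripper is mounted at the origin on the work surface. World frame = base frame: x ahead of the robot, y to its left, z up, the work surface at z = 0. Lengths are in m, angles in rad, forces in N, time in s.
With the tool pointing down it reaches from about 0.3 to 0.775 m from the base axis. Payload 14.6 kg.
Tool frame: the origin (TCP) lies on the centre line of the jaws, within the pads' length; the fingertips stand ctrl.tcp_to_tips ahead of it and the grasp point (between the pads) lies 2 mm behind it (ctrl.tcp_to_tips is the distance from the TCP to the fingertips, in m); z points along the fingers, y is the line along which they close (so a half turn about z gives the same grasp; the last joint's range is limited). The gripper opens to 94 mm and grips with 3 to 60 N. Pads are 16 mm wide; open, the fingers measure 119 mm over their backs; the gripper's body (75 mm by 177 mm) begins 78 mm behind the grasp point.
Start: joints at [1.16, 0.3, 1.521, -0, 1.321, -0.067], TCP at [0.185, 0.518, 0.222] pointing down, gripper open.
Joint ranges: [-3.03, 3.03], [-0.79, 2.21], [0.23, 2.52], [-1.04, 4.18], [0, 3.07], [-2.55, 2.55]. Speed limits (rad/s): [2.22, 2.22, 2.57, 3.14, 3.14, 3.14].

INTERFACE

Orientations are given as [roll, pitch, yaw] about the fixed x, y, z axes, in that order (R = Rz(yaw) Ry(pitch) Rx(roll)).
In Python, from station import telemetry, viewer, hand_in, ctrl gives the robot as it stands.
- The arm moves only by the tool step_arm, never from a script. Its argument "plan" is a list of rows, each an object of numbers: "dx", "dy", "dz": the shift along the tool's x, y, z scaled (see below); "rx", "ry", "rz": the turn, a rotation vector about the tool's x, y, z scaled (see below); "claw": the closure, from 0 (fully open) to 1 (shut). In form: [{"dx": .., "dy": .., "dz": .., "rx": .., "ry": .., "rz": .., "claw": ..}, ...]. A call has 1 to 10 rows; each row shifts and turns the commanded pose from where the row before left it, along the tool's axes as they then stand; what a row does not reach is not made up. The controller multiplies each number of a shift by 0.1 m and each number of a turn by 90 degrees. A row lasts 1/10 s, in which the tool goes at most 50 mm and 8.59 degrees, less where a joint would pass 70% of its speed; a pose out of reach is approached as far as the arm can. A call with a number of a shift or a turn outside -1 to 1 is refused whole. A call with a gripper value outside its range is refused whole. The fingers move at their own pace and stop on an object; "grip_force" is the grip in N (left out, the last holds). Time passes only in rows, so rows that do not move let the fingers close. It gives the time, the measured TCP pose, the force, the opening and the grip force at its end, in the units of the state.
- telemetry.get_obs(): the state, without advancing time (a new reading comes with each control period).
- viewer.camera(name): name is "scene" or "top"; returns a dict with "img" (400x640x3 uint8, red, green, blue), "z_map" (400x640 float32, m along the optical axis (not along the pixel's ray), 0 where there is no reading), "fx", "fy", "cx", "cy" (pixels), "dist" ([k1, k2, p1, p2, k3] as OpenCV has them; the pictures are not rectified), "R" (3x3) and "t" (3): a world point X has camera coordinates R X + t. Camera axes: x right, y down, z forward; pixel columns grow to the right and rows downward; lengths in m; the calibration is good to about 2 mm. A picture is of the moment at which its call begins.
- hand_in(): hands the job in; it is judged then, once.
Trained networks look in a picture, given as the dict that the camera call returned (one of the last four; its "shot" number tells which), for a name from the list of things; names that differ only in an ending like _2 or _b are one class to them, and where a whole thing is asked for, a point or a joint stands for the part that bears it (a point fixed in the world has none). Each returns a list of dicts, best first, with "score" (0 to 1); they miss things now and then, are a little off and sometimes report something else, mostly with a low value. They report only what shows in the picture. A call takes as long as a camera call.
- viewer.recognise(target, picture): "rect" ([left, top, right, bottom] in pixels, round what is visible of it).
The state is a dict: "time_s": time; "qpos": joint angles; "joint_vel": joint speeds; "tau": joint torques, N m; "ee_pos": TCP position; "eef_rot": TCP orientation; "force": force on the tool from outside, world axes, zero at the start; "moment": the same for the moment, N m; "grip_width": finger opening in m; "grip_force": force on a finger pad.
Only numpy, scipy, OpenCV 4.12 (cv2) and the standard library are available. Lean on these libraries where they do the work, as an engineer would, in place of code of your own. Each camera call takes 0.05 s, during which the arm holds its last target. There are 200 camera calls.

TASK

Fit the filter canister to the fume extractor on the electronics bench: set its nose in the collar on top, feel for where the three lugs drop into the slots, push it down against the spring and twist it clockwise (seen from above) to the stop, so that the lugs spring up into their locking notches when you let go. Keep the canister upright all the way and leave everything else on the bench where it is.

Things in the scene. Friction and masses are not known exactly. Their poses are not given: they have to be found in the camera images.
- canister: Filter canister, 0.3 to 0.55 kg, loose, standing upright on the bench at any yaw. Origin: centre of its underside; z up its axis. From below: aluminium nose (52 mm diameter at the underside, widening to 68 mm at height 8 mm), 68 mm neck with three lugs up to height 33 mm, grey louvred drum 94 mm in diameter from height 33 to 92 mm, on top a black grip fin. 128 mm high.
- grip (a point): Point on the canister's axis inside its grip fin, 116 mm above its underside; axes as the canister. The fin is a straight upright bar 16 mm thick (along y), 70 mm long (along x) and 36 mm high: its top is 12 mm above this point, the drum's flat top 24 mm below it.
- lugs (a point): Point on the canister's axis level with the top faces of its three bayonet lugs, 20 mm above its underside; axes as the canister. The lugs lie at 0, +120 and -120 degrees from x, each 13 mm wide and 8 mm high, reaching out to radius 42 mm.
- extractor: Fan housing of the fume extractor: white box 200 mm (x) by 220 mm (y), 85 mm high, fixed, on the left or right of the bench, turned a little. Origin: centre of its underside; control panel on its -x face. The round aluminium collar with the bayonet port (108 mm outer diameter, 42 mm high, fixed) is clamped on the middle of its top.
- port (a point): Centre of the collar's mouth, level with its top, 127 mm above the bench; axes as the extractor. A 72 mm hole in a flange with three lug slots 120 degrees apart, 28 degrees wide, out to radius 45 mm. The collar is clamped at any angle up to 22 degrees either way from having a slot on the +x axis: see or feel which. Lugs resting on the flange, the canister's underside is 12 mm below the mouth.
- rib (a point): Point on the port's axis 9 mm below the mouth: lower face of the flange. Lugs in the slots must be pushed until their tops are below it, then twist clockwise (from above): a 10 degree rib, then a notch 4 mm up into the flange centred 37 degrees from the slot, and a solid stop at about 40 degrees of turn. Anticlockwise is blocked. Lugs locked in the notches: tops 4 mm above this point.
- plate (a joint): Travel (m) of the sprung plate in the port, 0 free. Its top is then 16 mm below the mouth: the canister, lugs in slots, drops 4 mm to meet it. It pushes up 3 N, and 0.8 N more per mm. Canister's underside at 29 mm below the mouth (0.013): lugs level with the rib; 33 mm (0.017): drum bottoms on the collar; let go and locked: 25 mm (0.009); let go and not locked: 16 to 20 mm.
- flux_jar: Bystander: amber glass jar, 60 mm in diameter, 62 mm high, upright. Origin: centre of its underside.
- solder_reel: Bystander: black reel of solder standing on end, 60 mm in diameter, 52 mm high. Origin: centre of its underside.
- weight: Bystander: steel knobbed balance weight, 48 mm in diameter, 58 mm high. Origin: centre of its underside.
- multimeter: Bystander: black multimeter lying on its back, 180 by 88 mm, 46 mm high with its dial. Origin: centre of its underside, x along its length.
- pliers: Bystander: pliers with blue grips lying flat, 170 by 60 mm, 18 mm high. Origin: under the pivot, x towards the jaws.
- screwdriver: Bystander: orange screwdriver lying flat, 190 mm long. x towards its tip.
- bracket: Bystander: aluminium angle 160 mm long, 30 by 30 mm, lying. Origin: centre of its underside, x along its length.

How it is judged:
At the end, for the whole second after the job is handed in: The canister is let go and at rest, upright within 0.04 rad and within 5 mm of the port's axis, its lugs sprung up in the locking notches: its underside 22.5 to 27.2 mm below the collar's mouth (25 mm locked; 20 mm or less if not locked, 29 mm if hung under the ribs) (horizontal distance between canister and port below 0.005 m and z of canister in the frame of port between -0.0272 and -0.0225 m and angle between canister's own z axis and vertical below 0.04 rad and linear speed of canister below 0.01 m/s and angular speed of canister below 0.1 rad/s and contact force between the fingers and canister below 0.1 N); the robot touches nothing.
It fails at once if the canister is tipped over more than 0.5 rad (angle between canister's own z axis and vertical above 0.5 rad).
It fails at once if a bystander is moved more than 25 mm (distance of any of flux_jar, solder_reel, weight, multimeter, pliers, screwdriver, bracket from where it was at the start of the episode above 0.025 m).
It also fails if it takes over 58 s, if anything falls off the work surface, if the arm or the gripper's body presses on something with over 40 N, if the wrist force passes 120 N, or if a joint passes its speed limit or range.

## Working session

There is one attempt and no reset: what is moved stays moved. The work goes in short steps, Python scripts to look and compute and a tool call to move; the robot and the scene stay as the last step left them, time stands still between calls to the robot, and variables do not carry over. Pictures are saved under pics/ and viewed, at most 10 in all, crops included, and the job is handed in when it is done.

Besides the shell and the picture viewer there is one more tool, called after ">>>" in YAML: its name, and indented under it one key for each argument. step_arm: Moves the arm, as the interface text tells. Shifts and turns lie within -1 to 1; 1 stands for 0.1 m of shift or 90 degrees of turn. Its arguments: {"type":"object","properties":{"plan":{"type":"array"},"grip_force":{"type":"number"}},"required":["plan"]}

```bash
mkdir -p pics; python3 - <<'E'
from station import telemetry, viewer, ctrl
import cv2,pickle
print(telemetry.get_obs(), ctrl.tcp_to_tips)
for n in("top","scene"):
    p=viewer.camera(n); cv2.imwrite(f"pics/{n}0.png",p["img"][:,:,::-1]); pickle.dump(p,open(f"{n}0.pkl","wb"))
    print(n,p["fx"],p["dist"],p["R"],p["t"])
    for t in("canister","extractor","grip","port"):
        try: print(t,[(d["score"],d["rect"]) for d in viewer.recognise(t,p)][:2])
        except Exception as e: print(t,e)
E
```

```text
{'time_s': 0.0, 'qpos': array([ 1.16037882e+00,  3.00467174e-01,  1.52162115e+00, -3.93692651e-05,
        1.32069459e+00, -6.66014237e-02]), 'joint_vel': array([-0.0018629 , -0.00057512,  0.00130513,  0.00045301,  0.00275848,
        0.00065786]), 'tau': array([ 6.46163589e-04, -5.31802905e+01, -3.52740061e+01,  7.08806422e-02,
        2.44899967e-02, -1.31711677e-04]), 'ee_pos': array([0.18530433, 0.51756886, 0.22187152]), 'eef_rot': array([-3.14040249e+00, -4.11665583e-05,  2.79778631e+00]), 'force': array([ 0.36282141, -0.13823114,  0.34756367]), 'moment': array([-0.03666684, -0.02512485, -0.01483231]), 'grip_force': 0.0, 'grip_width': 0.0940383056408934} 0.017
top 416.26223408726554 [-0.10620627  0.          0.          0.          0.        ] [[ 0.01360654 -0.99979935 -0.01470132]
 [-0.99880365 -0.01289941 -0.04716855]
 [ 0.04696944  0.01532553 -0.99877875]] [-0.0024853   0.48417162  1.28145527]
canister [(0.75, [376.5, 162.8, 411.2, 197.6])]
extractor [(0.76, [213.6, 134.3, 290.7, 205.9])]
grip [(0.91, [377.2, 165.6, 411.9, 196.7])]
port [(0.84, [214.3, 134.3, 291.3, 205.9]), (0.3, [483.0, 152.0, 499.8, 206.6])]
scene 377.9650768341969 [-0.00179334  0.          0.          0.          0.        ] [[ 0.32366658  0.94609156  0.01227596]
 [ 0.77263233 -0.25679103 -0.58060111]
 [-0.54614945  0.19740598 -0.8140956 ]] [-0.15108157 -0.33455554  1.50610127]
canister [(0.64, [247.5, 216.4, 281.2, 258.7])]
extractor [(0.79, [355.4, 175.0, 443.7, 247.2])]
grip [(0.69, [147.5, 257.0, 166.5, 313.9]), (0.67, [245.0, 217.8, 282.5, 257.5])]
port [(0.76, [351.9, 174.5, 444.6, 250.4]), (0.69, [390.4, 189.3, 413.1, 209.6])]
```

```bash
cat > h.py <<'E'
import cv2,numpy as np
def world(p):
    h,w=p["z_map"].shape
    uv=np.stack(np.meshgrid(np.arange(w),np.arange(h)),-1).reshape(-1,1,2).astype(np.float64)
    K=np.array([[p["fx"],0,p["cx"]],[0,p["fy"],p["cy"]],[0,0,1]])
    n=cv2.undistortPoints(uv,K,np.array(p["dist"])).reshape(h,w,2)
    z=p["z_map"].astype(float)
    c=np.dstack([n*z[...,None],z])
    return (c-p["t"])@np.array(p["R"])   # R^T(c-t)
def ortho(p,c,z,half=.08,s=0.0003):
    """resample the image onto plane at height z, centre c; cols=+x... rows=+y"""
    g=np.arange(-half,half,s); X,Y=np.meshgrid(c[0]+g,c[1]-g)
    P=np.stack([X,Y,np.full_like(X,z)],-1).reshape(-1,3)
    K=np.array([[p["fx"],0,p["cx"]],[0,p["fy"],p["cy"]],[0,0,1]])
    uv,_=cv2.projectPoints(P,cv2.Rodrigues(np.array(p["R"]))[0],np.array(p["t"],float),K,np.array(p["dist"]))
    uv=uv.reshape(*X.shape,2).astype(np.float32)
    return cv2.remap(p["img"],uv[...,0],uv[...,1],cv2.INTER_CUBIC)[:,:,::-1]
E
python3 - <<'E'
import pickle,cv2,numpy as np
from h import *
p=pickle.load(open("top0.pkl","rb")); W=world(p)
def sub(r,m=6): return W[int(r[1])-m:int(r[3])+m,int(r[0])-m:int(r[2])+m].reshape(-1,3)
c=sub([376,163,411,198])
for lo,hi in((.08,.1),(.115,.14)):
    q=c[(c[:,2]>lo)&(c[:,2]<hi)]; 
    print(len(q),np.median(q[:,2]),cv2.minAreaRect(q[:,:2].astype(np.float32)),q.mean(0),cv2.minEnclosingCircle(q[:,:2].astype(np.float32)))
    e=np.linalg.eigh(np.cov(q[:,:2].T)); print(e[0],np.degrees(np.arctan2(e[1][1,1],e[1][0,1])))
q=sub([214,134,291,206])
b=q[(q[:,2]>.075)&(q[:,2]<.095)]; print("box",len(b),np.median(b[:,2]),cv2.minAreaRect(b[:,:2].astype(np.float32)))
b=q[(q[:,2]>.12)&(q[:,2]<.135)]; print("collar",len(b),np.median(b[:,2]),cv2.minEnclosingCircle(b[:,:2].astype(np.float32)),b.mean(0))
t=cv2.resize(p["img"][100:260,160:540,::-1],None,fx=2,fy=2,interpolation=cv2.INTER_CUBIC)
cc=np.array(cv2.minEnclosingCircle(b[:,:2].astype(np.float32))[0])
o=ortho(p,cc,.127,half=.07,s=.0005)
out=np.zeros((600,760,3),np.uint8); out[:320,:760]=t; out[320:600,:280]=o
s=pickle.load(open("scene0.pkl","rb"))
out[320:600,280:560]=ortho(s,cc,.127,half=.07,s=.0005)
cv2.imwrite("pics/a.png",out)
E
```

```text
674 0.09311764678854273 ((0.5458123683929443, -0.20787526667118073), (0.09550472348928452, 0.09187932312488556), 69.78749084472656) [ 0.54539572 -0.20638     0.09305427] ((0.5469074845314026, -0.20842528343200684), 0.04834979027509689)
[0.0005944  0.00068702] -148.79071537487178
143 0.12857336725769314 ((0.5470709204673767, -0.20796312391757965), (0.016003118827939034, 0.07136119902133942), 21.94270133972168) [ 0.54648528 -0.20720036  0.12817994] ((0.5478485822677612, -0.20764976739883423), 0.03594033792614937)
[2.18445786e-05 4.41942063e-04] 111.5366130032085
box 3683 0.08534884831827318 ((0.5781126022338867, 0.22050034999847412), (0.2209886610507965, 0.19858460128307343), 86.6014633178711)
collar 581 0.1276709492044619 ((0.5792790651321411, 0.21956810355186462), 0.05528431385755539) [0.57814137 0.22071119 0.12763899]
```

View pics/a.png

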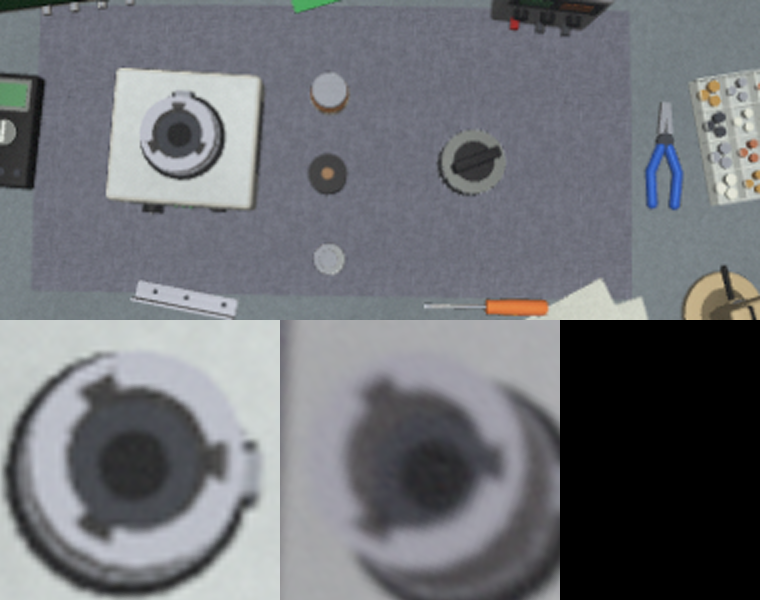

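The overview shows the extractor at left (collar centre about (180,135)) and the canister at about (472,162) with its fin. The rectified collar view shows slots at about 0° and ±120° in the world frame. Next I'll refine the slot angle and move over the canister.

```bash
python3 - <<'E'
import pickle,cv2,numpy as np
from h import *
p=pickle.load(open("top0.pkl","rb"))
o=ortho(p,(.578,.2205),.127,half=.07,s=.0005).mean(2).astype(np.float32)
# outer ring circle fit / hole fit in bright/dark
a=np.radians(np.arange(-180,180,1.))
for cx,cy in((0,0),(.001,0),(-.001,0),(0,.001),(0,-.001)):
    prof=np.mean([cv2.remap(o,(140+(cx+r*np.cos(a))/.0005).astype(np.float32)[None],(140-(cy+r*np.sin(a))/.0005).astype(np.float32)[None],1)[0] for r in(.039,.040,.041,.042)],0)
    w=np.clip(np.median(prof)-25-prof,0,None)
    res=[]
    for k in(-120,0,120):
        d=(np.degrees(a)-k+180)%360-180; m=abs(d)<45; res.append((round((w[m]*d[m]).sum()/w[m].sum(),1),int((w[m]>0).sum())))
    print(cx,cy,res, np.angle((w*np.exp(3j*a)).sum(),deg=True)/3)
s=pickle.load(open("scene0.pkl","rb")); print(-np.array(s["R"]).T@s["t"])
E
```

```text
0 0 [(np.float64(-1.8), 30), (np.float64(-1.7), 29), (np.float64(-0.9), 31)] -1.4670203661351204
0.001 0 [(np.float64(-3.0), 30), (np.float64(-1.8), 30), (np.float64(0.3), 30)] -1.507194771199214
-0.001 0 [(np.float64(-0.6), 30), (np.float64(-1.6), 29), (np.float64(-2.1), 31)] -1.4321065806422018
0 0.001 [(np.float64(-1.1), 29), (np.float64(-3.1), 29), (np.float64(-0.1), 31)] -1.4125617923600615
0 -0.001 [(np.float64(-2.5), 31), (np.float64(-0.3), 30), (np.float64(-1.7), 31)] -1.5528589657381133
[ 1.12994486 -0.24028727  1.03372178]
```

>>> step_arm:
  plan:
    - {"dx": -0.293, "dy": -0.281}
    - {"dx": -0.293, "dy": -0.281}
    - {"dx": -0.293, "dy": -0.281}
    - {"dx": -0.293, "dy": -0.281}
    - {"dx": -0.293, "dy": -0.281}
    - {"dx": -0.293, "dy": -0.281}
    - {"dx": -0.293, "dy": -0.281}
    - {"dx": -0.293, "dy": -0.281}
    - {"dx": -0.293, "dy": -0.281}
    - {"dx": -0.293, "dy": -0.281}

```text
$.plan[0]: bad value
```

>>> step_arm:
  plan:
    - {"dx": -0.293, "dy": -0.281}
    - {"dx": -0.293, "dy": -0.281}
    - {"dx": -0.293, "dy": -0.281}
    - {"dx": -0.293, "dy": -0.281}
    - {"dx": -0.293, "dy": -0.281}
    - {"dx": -0.293, "dy": -0.281}
    - {"dx": -0.293, "dy": -0.281}
    - {"dx": -0.293, "dy": -0.281}
    - {"dx": -0.293, "dy": -0.281}
    - {"dx": -0.293, "dy": -0.281}

```text
$.plan[0]: bad value
```

>>> step_arm:
  plan:
    - {"rz": 0.09}
    - {"rz": 0.09}
    - {"rz": 0.09}
    - {"rz": 0.09}
    - {"rz": 0.09}
    - {"rz": 0.089}
    - {}
    - {}

```text
$.plan[0]: bad value
```

Each row apparently needs every field, so I'll fill them all in.

>>> step_arm:
  plan:
    - {"dx": -0.293, "dy": -0.281, "dz": 0, "rx": 0, "ry": 0, "rz": 0, "claw": 0}
    - {"dx": -0.293, "dy": -0.281, "dz": 0, "rx": 0, "ry": 0, "rz": 0, "claw": 0}
    - {"dx": -0.293, "dy": -0.281, "dz": 0, "rx": 0, "ry": 0, "rz": 0, "claw": 0}
    - {"dx": -0.293, "dy": -0.281, "dz": 0, "rx": 0, "ry": 0, "rz": 0, "claw": 0}
    - {"dx": -0.293, "dy": -0.281, "dz": 0, "rx": 0, "ry": 0, "rz": 0, "claw": 0}
    - {"dx": -0.293, "dy": -0.281, "dz": 0, "rx": 0, "ry": 0, "rz": 0, "claw": 0}
    - {"dx": -0.293, "dy": -0.281, "dz": 0, "rx": 0, "ry": 0, "rz": 0, "claw": 0}
    - {"dx": -0.293, "dy": -0.281, "dz": 0, "rx": 0, "ry": 0, "rz": 0, "claw": 0}
    - {"dx": -0.293, "dy": -0.281, "dz": 0, "rx": 0, "ry": 0, "rz": 0, "claw": 0}
    - {"dx": -0.293, "dy": -0.281, "dz": 0, "rx": 0, "ry": 0, "rz": 0, "claw": 0}

```text
time_s: 1.5
ee_pos: [0.367, 0.1529, 0.2227]
eef_rot: [3.141, 0.001, 2.798]
force: [-0.2, 1.2, -0.6]
grip_width: 0.0941
grip_force: 0.0
```

>>> step_arm:
  plan:
    - {"dx": -0.293, "dy": -0.281, "dz": 0, "rx": 0, "ry": 0, "rz": 0, "claw": 0}
    - {"dx": -0.293, "dy": -0.281, "dz": 0, "rx": 0, "ry": 0, "rz": 0, "claw": 0}
    - {"dx": -0.293, "dy": -0.281, "dz": 0, "rx": 0, "ry": 0, "rz": 0, "claw": 0}
    - {"dx": -0.293, "dy": -0.281, "dz": 0, "rx": 0, "ry": 0, "rz": 0, "claw": 0}
    - {"dx": -0.293, "dy": -0.281, "dz": 0, "rx": 0, "ry": 0, "rz": 0, "claw": 0}
    - {"dx": -0.293, "dy": -0.281, "dz": 0, "rx": 0, "ry": 0, "rz": 0, "claw": 0}
    - {"dx": -0.293, "dy": -0.281, "dz": 0, "rx": 0, "ry": 0, "rz": 0, "claw": 0}
    - {"dx": -0.293, "dy": -0.281, "dz": 0, "rx": 0, "ry": 0, "rz": 0, "claw": 0}
    - {"dx": -0.293, "dy": -0.281, "dz": 0, "rx": 0, "ry": 0, "rz": 0, "claw": 0}
    - {"dx": -0.293, "dy": -0.281, "dz": 0, "rx": 0, "ry": 0, "rz": 0, "claw": 0}

```text
time_s: 2.5
ee_pos: [0.5482, -0.2105, 0.2224]
eef_rot: [3.142, 0.0, 2.798]
force: [0.8, 0.6, -0.4]
grip_width: 0.0937
grip_force: 0.0
```

>>> step_arm:
  plan:
    - {"dx": 0, "dy": 0, "dz": 0, "rx": 0, "ry": 0, "rz": 0.09, "claw": 0}
    - {"dx": 0, "dy": 0, "dz": 0, "rx": 0, "ry": 0, "rz": 0.09, "claw": 0}
    - {"dx": 0, "dy": 0, "dz": 0, "rx": 0, "ry": 0, "rz": 0.09, "claw": 0}
    - {"dx": 0, "dy": 0, "dz": 0, "rx": 0, "ry": 0, "rz": 0.09, "claw": 0}
    - {"dx": 0, "dy": 0, "dz": 0, "rx": 0, "ry": 0, "rz": 0.09, "claw": 0}
    - {"dx": 0, "dy": 0, "dz": 0, "rx": 0, "ry": 0, "rz": 0.089, "claw": 0}
    - {"dx": 0, "dy": 0, "dz": 0, "rx": 0, "ry": 0, "rz": 0, "claw": 0}
    - {"dx": 0, "dy": 0, "dz": 0, "rx": 0, "ry": 0, "rz": 0, "claw": 0}

```text
time_s: 3.3
ee_pos: [0.5477, -0.2088, 0.2224]
eef_rot: [-3.142, 0.0, 1.955]
force: [0.5, -0.8, 0.6]
grip_width: 0.0939
grip_force: 0.0
```

>>> step_arm:
  plan:
    - {"dx": 0.012, "dy": -0.005, "dz": 0.3, "rx": 0, "ry": 0, "rz": 0, "claw": 0}
    - {"dx": 0, "dy": 0, "dz": 0.3, "rx": 0, "ry": 0, "rz": 0, "claw": 0}
    - {"dx": 0, "dy": 0, "dz": 0.3, "rx": 0, "ry": 0, "rz": 0, "claw": 0}
    - {"dx": 0, "dy": 0, "dz": 0.18, "rx": 0, "ry": 0, "rz": 0, "claw": 0}
    - {"dx": 0, "dy": 0, "dz": 0, "rx": 0, "ry": 0, "rz": 0, "claw": 0}
    - {"dx": 0, "dy": 0, "dz": 0, "rx": 0, "ry": 0, "rz": 0, "claw": 0.5}
    - {"dx": 0, "dy": 0, "dz": 0, "rx": 0, "ry": 0, "rz": 0, "claw": 1}
    - {"dx": 0, "dy": 0, "dz": 0, "rx": 0, "ry": 0, "rz": 0, "claw": 1}
    - {"dx": 0, "dy": 0, "dz": 0, "rx": 0, "ry": 0, "rz": 0, "claw": 1}
    - {"dx": 0, "dy": 0, "dz": 0, "rx": 0, "ry": 0, "rz": 0, "claw": 1}
  grip_force: 50

```text
time_s: 4.3
ee_pos: [0.5469, -0.208, 0.1149]
eef_rot: [3.141, 0.0, 1.951]
force: [-0.4, -0.6, -0.7]
grip_width: 0.0572
grip_force: 0.0
```

>>> step_arm:
  plan:
    - {"dx": 0, "dy": 0, "dz": 0, "rx": 0, "ry": 0, "rz": 0, "claw": 1}
    - {"dx": 0, "dy": 0, "dz": 0, "rx": 0, "ry": 0, "rz": 0, "claw": 1}
    - {"dx": 0, "dy": 0, "dz": 0, "rx": 0, "ry": 0, "rz": 0, "claw": 1}
    - {"dx": 0, "dy": 0, "dz": 0, "rx": 0, "ry": 0, "rz": 0, "claw": 1}

```text
time_s: 4.7
ee_pos: [0.5468, -0.2079, 0.1144]
eef_rot: [-3.142, -0.0, 1.951]
force: [-0.1, -0.4, 0.1]
grip_width: 0.0251
grip_force: 0.0
```

>>> step_arm:
  plan:
    - {"dx": 0, "dy": 0, "dz": 0, "rx": 0, "ry": 0, "rz": 0, "claw": 1}
    - {"dx": 0, "dy": 0, "dz": 0, "rx": 0, "ry": 0, "rz": 0, "claw": 1}
    - {"dx": 0, "dy": 0, "dz": 0, "rx": 0, "ry": 0, "rz": 0, "claw": 1}
    - {"dx": 0, "dy": 0, "dz": 0, "rx": 0, "ry": 0, "rz": 0, "claw": 1}
    - {"dx": 0, "dy": 0, "dz": -0.1, "rx": 0, "ry": 0, "rz": 0, "claw": 1}
    - {"dx": 0, "dy": 0, "dz": -0.1, "rx": 0, "ry": 0, "rz": 0, "claw": 1}
    - {"dx": 0, "dy": 0, "dz": 0, "rx": 0, "ry": 0, "rz": 0, "claw": 1}

```text
time_s: 5.4
ee_pos: [0.5475, -0.2081, 0.1364]
eef_rot: [3.14, 0.002, 1.951]
force: [-0.4, -0.1, -5.6]
grip_width: 0.0157
grip_force: 50.0
```

>>> step_arm:
  plan:
    - {"dx": 0, "dy": 0, "dz": -0.4, "rx": 0, "ry": 0, "rz": 0, "claw": 1}
    - {"dx": 0, "dy": 0, "dz": -0.4, "rx": 0, "ry": 0, "rz": 0, "claw": 1}
    - {"dx": 0, "dy": 0, "dz": -0.4, "rx": 0, "ry": 0, "rz": 0, "claw": 1}
    - {"dx": 0, "dy": 0, "dz": -0.4, "rx": 0, "ry": 0, "rz": 0, "claw": 1}
    - {"dx": 0, "dy": 0, "dz": -0.4, "rx": 0, "ry": 0, "rz": 0, "claw": 1}
    - {"dx": 0, "dy": 0, "dz": -0.4, "rx": 0, "ry": 0, "rz": 0, "claw": 1}
    - {"dx": 0, "dy": 0, "dz": -0.2, "rx": 0, "ry": 0, "rz": 0, "claw": 1}
    - {"dx": 0, "dy": 0, "dz": 0, "rx": 0, "ry": 0, "rz": 0, "claw": 1}

```text
time_s: 6.2
ee_pos: [0.547, -0.208, 0.3974]
eef_rot: [3.138, 0.004, 1.951]
force: [-0.0, 0.4, -5.5]
grip_width: 0.0155
grip_force: 50.0
```

```bash
python3 - <<'E'
from station import telemetry, viewer
import cv2,pickle,numpy as np
o=telemetry.get_obs(); print(o["ee_pos"],o["eef_rot"])
p=viewer.camera("scene"); pickle.dump(p,open("s1.pkl","wb"))
K=np.array([[p["fx"],0,p["cx"]],[0,p["fy"],p["cy"]],[0,0,1]])
b=o["ee_pos"]-[0,0,.114]
def pr(P): return cv2.projectPoints(np.array([P],float),cv2.Rodrigues(np.array(p["R"]))[0],np.array(p["t"],float),K,np.array(p["dist"]))[0].ravel()
u=pr(b+[0,0,.03]); x0,y0=int(u[0])-33,int(u[1])-33
im=cv2.resize(p["img"][y0:y0+66,x0:x0+66,::-1],None,fx=6,fy=6,interpolation=cv2.INTER_CUBIC)
im2=im.copy()
for base,col in((111.8,(0,0,255)),(111.8+180,(0,255,0))):
  for k in(0,120,240):
    th=np.radians(base+k)
    if np.cos(th)<-.2: continue
    q=(pr(b+[.042*np.cos(th),.042*np.sin(th),.016])-[x0,y0])*6+3
    cv2.circle(im2,tuple(int(v) for v in q),5,col,1); print(base,k,q)
cv2.imwrite("pics/b.png",np.hstack([im,im2]))
E
```

```text
[ 0.54701872 -0.20799346  0.39743461] [3.13795907 0.00377904 1.95118026]
111.8 240 [219.73952504 306.48959797]
291.8 0 [123.9908241 277.4580137]
291.8 120 [305.79774853 251.73703992]
```

View pics/b.png

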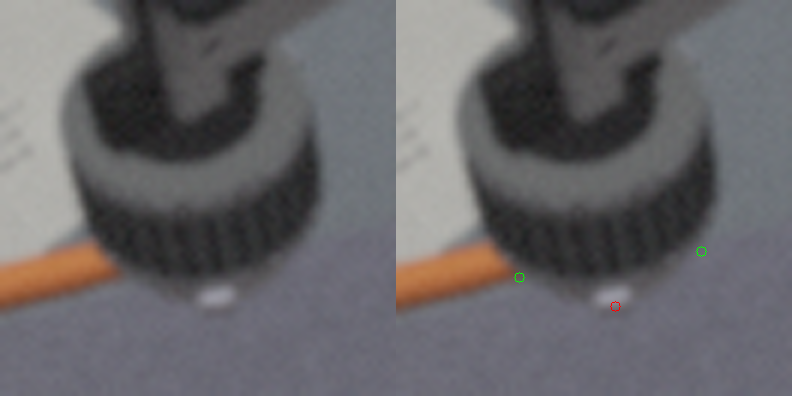

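The lug shows at (215,297), matching the red prediction, so there is a lug at -8°. I need +6.7° of yaw to line it up with the slot at -1.5°.

>>> step_arm:
  plan:
    - {"dx": 0, "dy": 0, "dz": 0, "rx": 0, "ry": 0, "rz": -0.074, "claw": 1}
    - {"dx": 0.4, "dy": 0.257, "dz": 0, "rx": 0, "ry": 0, "rz": 0, "claw": 1}
    - {"dx": 0.4, "dy": 0.257, "dz": 0, "rx": 0, "ry": 0, "rz": 0, "claw": 1}
    - {"dx": 0.4, "dy": 0.257, "dz": 0, "rx": 0, "ry": 0, "rz": 0, "claw": 1}
    - {"dx": 0.4, "dy": 0.257, "dz": 0, "rx": 0, "ry": 0, "rz": 0, "claw": 1}
    - {"dx": 0.4, "dy": 0.257, "dz": 0, "rx": 0, "ry": 0, "rz": 0, "claw": 1}
    - {"dx": 0.4, "dy": 0.257, "dz": 0, "rx": 0, "ry": 0, "rz": 0, "claw": 1}
    - {"dx": 0.4, "dy": 0.257, "dz": 0, "rx": 0, "ry": 0, "rz": 0, "claw": 1}
    - {"dx": 0.4, "dy": 0.257, "dz": 0, "rx": 0, "ry": 0, "rz": 0, "claw": 1}
    - {"dx": 0.4, "dy": 0.257, "dz": 0, "rx": 0, "ry": 0, "rz": 0, "claw": 1}

```text
time_s: 7.25
ee_pos: [0.5782, 0.2208, 0.3921]
eef_rot: [-3.139, -0.001, 2.067]
force: [0.5, 0.1, -4.5]
grip_width: 0.0158
grip_force: 50.0
```

>>> step_arm:
  plan:
    - {"dx": 0, "dy": 0, "dz": 0.3, "rx": 0, "ry": 0, "rz": 0, "claw": 1}
    - {"dx": 0, "dy": 0, "dz": 0.3, "rx": 0, "ry": 0, "rz": 0, "claw": 1}
    - {"dx": 0, "dy": 0, "dz": 0.2, "rx": 0, "ry": 0, "rz": 0, "claw": 1}
    - {"dx": 0, "dy": 0, "dz": 0.2, "rx": 0, "ry": 0, "rz": 0, "claw": 1}
    - {"dx": 0, "dy": 0, "dz": 0.2, "rx": 0, "ry": 0, "rz": 0, "claw": 1}
    - {"dx": 0, "dy": 0, "dz": 0, "rx": 0, "ry": 0, "rz": 0, "claw": 1}
    - {"dx": 0, "dy": 0, "dz": 0, "rx": 0, "ry": 0, "rz": 0, "claw": 1}

```text
time_s: 7.95
ee_pos: [0.5783, 0.2187, 0.2737]
eef_rot: [-3.14, -0.0, 2.067]
force: [-0.3, -0.3, -5.3]
grip_width: 0.0158
grip_force: 50.0
```

>>> step_arm:
  plan:
    - {"dx": 0.017, "dy": 0.006, "dz": 0.1, "rx": 0, "ry": 0, "rz": 0, "claw": 1}
    - {"dx": 0, "dy": 0, "dz": 0.1, "rx": 0, "ry": 0, "rz": 0, "claw": 1}
    - {"dx": 0, "dy": 0, "dz": 0.1, "rx": 0, "ry": 0, "rz": 0, "claw": 1}
    - {"dx": 0, "dy": 0, "dz": 0, "rx": 0, "ry": 0, "rz": 0, "claw": 1}
    - {"dx": 0, "dy": 0, "dz": 0, "rx": 0, "ry": 0, "rz": 0, "claw": 1}

```text
time_s: 8.45
ee_pos: [0.5783, 0.2206, 0.2443]
eef_rot: [-3.141, -0.0, 2.067]
force: [0.1, 0.6, -5.0]
grip_width: 0.0158
grip_force: 50.0
```

>>> step_arm:
  plan:
    - {"dx": 0, "dy": 0, "dz": 0.03, "rx": 0, "ry": 0, "rz": 0, "claw": 1}
    - {"dx": 0, "dy": 0, "dz": 0.03, "rx": 0, "ry": 0, "rz": 0, "claw": 1}
    - {"dx": 0, "dy": 0, "dz": 0.03, "rx": 0, "ry": 0, "rz": 0, "claw": 1}
    - {"dx": 0, "dy": 0, "dz": 0.02, "rx": 0, "ry": 0, "rz": 0, "claw": 1}
    - {"dx": 0, "dy": 0, "dz": 0, "rx": 0, "ry": 0, "rz": 0, "claw": 1}
    - {"dx": 0, "dy": 0, "dz": 0, "rx": 0, "ry": 0, "rz": 0, "claw": 1}

```text
time_s: 9.05
ee_pos: [0.5783, 0.2206, 0.2335]
eef_rot: [3.142, 0.0, 2.067]
force: [-0.7, -0.8, -5.3]
grip_width: 0.0159
grip_force: 50.0
```

>>> step_arm:
  plan:
    - {"dx": 0, "dy": 0, "dz": 0.02, "rx": 0, "ry": 0, "rz": 0, "claw": 1}
    - {"dx": 0, "dy": 0, "dz": 0.02, "rx": 0, "ry": 0, "rz": 0, "claw": 1}
    - {"dx": 0, "dy": 0, "dz": 0.02, "rx": 0, "ry": 0, "rz": 0, "claw": 1}
    - {"dx": 0, "dy": 0, "dz": 0, "rx": 0, "ry": 0, "rz": 0, "claw": 1}
    - {"dx": 0, "dy": 0, "dz": 0, "rx": 0, "ry": 0, "rz": 0, "claw": 1}

```text
time_s: 9.55
ee_pos: [0.5782, 0.2205, 0.2271]
eef_rot: [-3.141, -0.0, 2.067]
force: [-2.2, -1.1, -7.2]
grip_width: 0.0158
grip_force: 50.0
```

>>> step_arm:
  plan:
    - {"dx": 0, "dy": 0, "dz": 0.02, "rx": 0, "ry": 0, "rz": 0, "claw": 1}
    - {"dx": 0, "dy": 0, "dz": 0.02, "rx": 0, "ry": 0, "rz": 0, "claw": 1}
    - {"dx": 0, "dy": 0, "dz": 0, "rx": 0, "ry": 0, "rz": 0, "claw": 1}
    - {"dx": 0, "dy": 0, "dz": 0, "rx": 0, "ry": 0, "rz": 0, "claw": 1}

```text
time_s: 9.95
ee_pos: [0.5783, 0.2206, 0.2236]
eef_rot: [-3.142, 0.0, 2.067]
force: [-4.0, -2.2, -1.7]
grip_width: 0.0159
grip_force: 50.0
```

Lugs are in the slots, at spring contact. I'll ease off the side force and push down.

>>> step_arm:
  plan:
    - {"dx": 0, "dy": -0.01, "dz": 0, "rx": 0, "ry": 0, "rz": 0, "claw": 1}
    - {"dx": 0, "dy": 0, "dz": 0.03, "rx": 0, "ry": 0, "rz": 0, "claw": 1}
    - {"dx": 0, "dy": 0, "dz": 0.03, "rx": 0, "ry": 0, "rz": 0, "claw": 1}
    - {"dx": 0, "dy": 0, "dz": 0, "rx": 0, "ry": 0, "rz": 0, "claw": 1}
    - {"dx": 0, "dy": 0, "dz": 0, "rx": 0, "ry": 0, "rz": 0, "claw": 1}
  grip_force: 60

```text
time_s: 10.45
ee_pos: [0.5778, 0.2203, 0.2178]
eef_rot: [3.14, 0.0, 2.067]
force: [1.0, 0.9, 2.8]
grip_width: 0.0159
grip_force: 60.0
```

>>> step_arm:
  plan:
    - {"dx": 0, "dy": 0, "dz": 0.03, "rx": 0, "ry": 0, "rz": 0, "claw": 1}
    - {"dx": 0, "dy": 0, "dz": 0.03, "rx": 0, "ry": 0, "rz": 0, "claw": 1}
    - {"dx": 0, "dy": 0, "dz": 0.02, "rx": 0, "ry": 0, "rz": 0, "claw": 1}
    - {"dx": 0, "dy": 0, "dz": 0, "rx": 0, "ry": 0, "rz": 0, "claw": 1}
    - {"dx": 0, "dy": 0, "dz": 0, "rx": 0, "ry": 0, "rz": 0, "claw": 1}

```text
time_s: 10.95
ee_pos: [0.5778, 0.2203, 0.2104]
eef_rot: [3.14, 0.0, 2.067]
force: [-0.2, 0.6, 8.7]
grip_width: 0.0152
grip_force: 60.0
```

>>> step_arm:
  plan:
    - {"dx": 0, "dy": 0, "dz": 0.018, "rx": 0, "ry": 0, "rz": 0, "claw": 1}
    - {"dx": 0, "dy": 0, "dz": 0, "rx": 0, "ry": 0, "rz": 0, "claw": 1}
    - {"dx": 0, "dy": 0, "dz": 0, "rx": 0, "ry": 0, "rz": 0.05, "claw": 1}
    - {"dx": 0, "dy": 0, "dz": 0, "rx": 0, "ry": 0, "rz": 0.05, "claw": 1}
    - {"dx": 0, "dy": 0, "dz": 0, "rx": 0, "ry": 0, "rz": 0.05, "claw": 1}
    - {"dx": 0, "dy": 0, "dz": 0, "rx": 0, "ry": 0, "rz": 0.05, "claw": 1}
    - {"dx": 0, "dy": 0, "dz": 0, "rx": 0, "ry": 0, "rz": 0, "claw": 1}
    - {"dx": 0, "dy": 0, "dz": 0, "rx": 0, "ry": 0, "rz": 0, "claw": 1}

```text
time_s: 11.75
ee_pos: [0.5779, 0.2202, 0.2089]
eef_rot: [3.139, -0.0, 1.753]
force: [-0.8, 0.2, 10.2]
grip_width: 0.0155
grip_force: 60.0
```

```bash
python3 -c "
from station import telemetry
o=telemetry.get_obs();print(o['moment'],o['force'],o['eef_rot'])"
```

```text
[-0.08245458  0.37171722 -0.07653105] [-0.80915826  0.17377078 10.21530314] [ 3.13929644e+00 -2.84317219e-04  1.75297418e+00]
```

>>> step_arm:
  plan:
    - {"dx": 0, "dy": 0, "dz": 0, "rx": 0, "ry": 0, "rz": 0.05, "claw": 1}
    - {"dx": 0, "dy": 0, "dz": 0, "rx": 0, "ry": 0, "rz": 0.05, "claw": 1}
    - {"dx": 0, "dy": 0, "dz": 0, "rx": 0, "ry": 0, "rz": 0.05, "claw": 1}
    - {"dx": 0, "dy": 0, "dz": 0, "rx": 0, "ry": 0, "rz": 0.05, "claw": 1}
    - {"dx": 0, "dy": 0, "dz": 0, "rx": 0, "ry": 0, "rz": 0.02, "claw": 1}
    - {"dx": 0, "dy": 0, "dz": 0, "rx": 0, "ry": 0, "rz": 0, "claw": 1}
    - {"dx": 0, "dy": 0, "dz": 0, "rx": 0, "ry": 0, "rz": 0, "claw": 1}

```text
time_s: 12.45
ee_pos: [0.5777, 0.2203, 0.2088]
eef_rot: [3.14, -0.001, 1.408]
force: [-1.3, 0.1, 11.4]
grip_width: 0.0159
grip_force: 60.0
```

```bash
python3 -c "
from station import telemetry
o=telemetry.get_obs();print(o['moment'],o['force'],o['eef_rot'])"
```

```text
[-0.05829176  0.49048631  0.23896374] [-1.34389993  0.07501385 11.43179794] [ 3.13987471e+00 -8.91024939e-04  1.40791817e+00]
```

>>> step_arm:
  plan:
    - {"dx": 0, "dy": 0, "dz": 0, "rx": 0, "ry": 0, "rz": 0.02, "claw": 1}
    - {"dx": 0, "dy": 0, "dz": 0, "rx": 0, "ry": 0, "rz": 0.01, "claw": 1}
    - {"dx": 0, "dy": 0, "dz": 0, "rx": 0, "ry": 0, "rz": 0, "claw": 1}

```text
time_s: 12.75
ee_pos: [0.5773, 0.2205, 0.2088]
eef_rot: [3.141, -0.001, 1.361]
force: [-4.8, 0.3, 12.4]
grip_width: 0.0153
grip_force: 60.3
```

```bash
python3 -c "
from station import telemetry
o=telemetry.get_obs();print(o['moment'],o['force'],o['eef_rot'])"
```

```text
[0.11983328 1.25939331 0.81920916] [-4.83228974  0.27011614 12.39015706] [ 3.14096691e+00 -8.22037757e-04  1.36118162e+00]
```

Stop felt. I'll back off about 2.7° and let it rise into the notches.

>>> step_arm:
  plan:
    - {"dx": 0, "dy": 0, "dz": 0, "rx": 0, "ry": 0, "rz": -0.03, "claw": 1}
    - {"dx": 0, "dy": 0, "dz": -0.02, "rx": 0, "ry": 0, "rz": 0, "claw": 1}
    - {"dx": 0, "dy": 0, "dz": -0.02, "rx": 0, "ry": 0, "rz": 0, "claw": 1}
    - {"dx": 0, "dy": 0, "dz": -0.015, "rx": 0, "ry": 0, "rz": 0, "claw": 1}
    - {"dx": 0, "dy": 0, "dz": 0, "rx": 0, "ry": 0, "rz": 0, "claw": 1}
    - {"dx": 0, "dy": 0, "dz": 0, "rx": 0, "ry": 0, "rz": 0, "claw": 1}

```text
time_s: 13.35
ee_pos: [0.5774, 0.2204, 0.2137]
eef_rot: [3.141, -0.001, 1.408]
force: [-2.5, 1.7, 7.6]
grip_width: 0.0158
grip_force: 60.0
```

```bash
python3 -c "
from station import telemetry
o=telemetry.get_obs();print(o['moment'],o['force'],o['eef_rot'])"
```

```text
[ 0.29152482  0.6895517  -0.04537488] [-2.46546665  1.65566258  7.58890454] [ 3.14131674e+00 -7.64719030e-04  1.40774480e+00]
```

>>> step_arm:
  plan:
    - {"dx": 0, "dy": 0, "dz": -0.01, "rx": 0, "ry": 0, "rz": 0, "claw": 1}
    - {"dx": 0, "dy": 0, "dz": -0.015, "rx": 0, "ry": 0, "rz": 0, "claw": 1}
    - {"dx": 0, "dy": 0, "dz": 0, "rx": 0, "ry": 0, "rz": 0, "claw": 1}
    - {"dx": 0, "dy": 0, "dz": 0, "rx": 0, "ry": 0, "rz": 0, "claw": 1}

```text
time_s: 13.75
ee_pos: [0.5774, 0.2203, 0.2158]
eef_rot: [3.142, -0.001, 1.408]
force: [-1.6, 2.2, 5.5]
grip_width: 0.0155
grip_force: 60.0
```

>>> step_arm:
  plan:
    - {"dx": 0, "dy": 0, "dz": 0, "rx": 0, "ry": 0, "rz": 0, "claw": 0.4}
    - {"dx": 0, "dy": 0, "dz": 0, "rx": 0, "ry": 0, "rz": 0, "claw": 0.4}
    - {"dx": 0, "dy": 0, "dz": 0, "rx": 0, "ry": 0, "rz": 0, "claw": 0.4}
    - {"dx": 0, "dy": 0, "dz": 0, "rx": 0, "ry": 0, "rz": 0, "claw": 0.4}
    - {"dx": 0, "dy": 0, "dz": 0, "rx": 0, "ry": 0, "rz": 0, "claw": 0.4}
    - {"dx": 0, "dy": 0, "dz": 0, "rx": 0, "ry": 0, "rz": 0, "claw": 0.4}
    - {"dx": 0, "dy": 0, "dz": 0, "rx": 0, "ry": 0, "rz": 0, "claw": 0.4}

```text
time_s: 14.45
ee_pos: [0.5775, 0.2201, 0.2156]
eef_rot: [3.142, 0.0, 1.408]
force: [0.2, 1.3, 0.1]
grip_width: 0.0563
grip_force: 0.0
```

>>> step_arm:
  plan:
    - {"dx": 0, "dy": 0, "dz": -0.2, "rx": 0, "ry": 0, "rz": 0, "claw": 0.4}
    - {"dx": 0, "dy": 0, "dz": -0.3, "rx": 0, "ry": 0, "rz": 0, "claw": 0.4}
    - {"dx": 0, "dy": 0, "dz": -0.4, "rx": 0, "ry": 0, "rz": 0, "claw": 0.4}
    - {"dx": 0, "dy": -0.4, "dz": 0, "rx": 0, "ry": 0, "rz": 0, "claw": 0.4}
    - {"dx": 0, "dy": -0.4, "dz": 0, "rx": 0, "ry": 0, "rz": 0, "claw": 0.4}
    - {"dx": 0, "dy": -0.4, "dz": 0, "rx": 0, "ry": 0, "rz": 0, "claw": 0.4}
    - {"dx": -0.4, "dy": 0, "dz": 0, "rx": 0, "ry": 0, "rz": 0, "claw": 0.4}
    - {"dx": -0.4, "dy": 0, "dz": 0, "rx": 0, "ry": 0, "rz": 0, "claw": 0.4}
    - {"dx": -0.4, "dy": 0, "dz": 0, "rx": 0, "ry": 0, "rz": 0, "claw": 0.4}
    - {"dx": -0.4, "dy": 0, "dz": 0, "rx": 0, "ry": 0, "rz": 0, "claw": 0.4}

```text
time_s: 15.45
ee_pos: [0.4324, 0.0805, 0.3059]
eef_rot: [3.141, -0.0, 1.408]
force: [0.6, -0.2, -0.0]
grip_width: 0.0561
grip_force: 0.0
```

```bash
python3 - <<'E'
from station import telemetry, viewer
import cv2,pickle,numpy as np
from h import *
print(telemetry.get_obs()["ee_pos"])
p=viewer.camera("top"); W=world(p)
c=W.reshape(-1,3); c=c[np.hypot(c[:,0]-.578,c[:,1]-.2205)<.055]
for lo,hi in((.185,.205),(.215,.24)):
    q=c[(c[:,2]>lo)&(c[:,2]<hi)]; print(len(q),np.median(q[:,2]),cv2.minAreaRect(q[:,:2].astype(np.float32)))
s=viewer.camera("scene")
a=cv2.resize(p["img"][90:230,180:440,::-1],None,fx=3,fy=3)[:280,:760]
b=cv2.resize(s["img"][150:270,320:470,::-1],None,fx=2.5,fy=2.5)
o=np.zeros((600,780,3),np.uint8); o[:280,:760]=a; o[290:590,:375]=b
cv2.imwrite("pics/c.png",o)
E
```

```text
[0.4324317  0.08047303 0.30586345]
772 0.1949408367849561 ((0.5795300006866455, 0.22005432844161987), (0.09652845561504364, 0.09064792096614838), 89.4967269897461)
170 0.22981723391249398 ((0.5772274732589722, 0.21917910873889923), (0.07098870724439621, 0.01633600890636444), 80.68434143066406)
```

View pics/c.png

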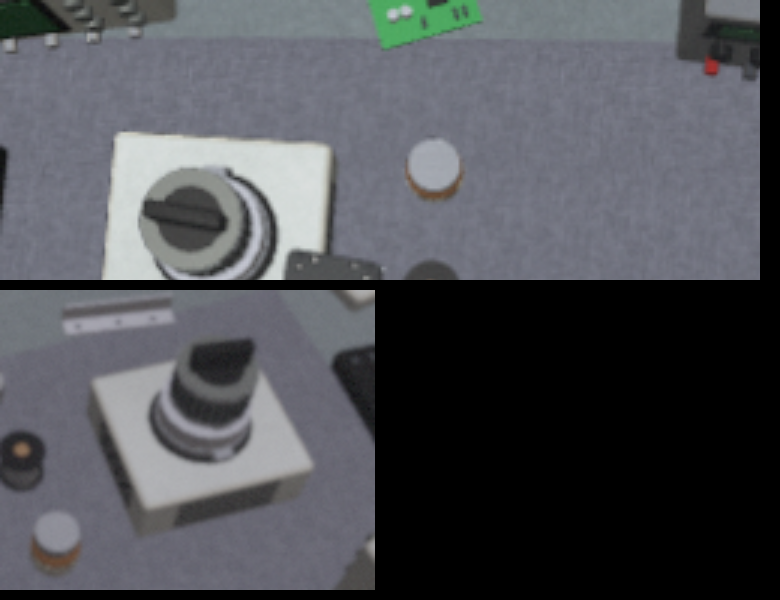

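The canister sits upright in the collar (fin at about (185,215)). The drum and fin heights put its underside about 25 to 26 mm below the mouth, which means it is locked.

```bash
python3 -c "
from station import hand_in
print(hand_in())"
```

```text
the job is handed in; nothing more can be done
None
```

The canister is fitted and handed in at about 15.5 s: it sits upright in the collar, underside about 25 to 26 mm below the mouth (locked height), with the gripper let go and clear; no verdict came back from the hand-in.

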